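# Lay the honed chisels in order in the empty rest

### The arm

A 6-joint arm with a two-finger parallel gripper is mounted at the origin on the work surface. World frame = base frame: x ahead of the robot, y to its left, z up, the work surface at z = 0. Lengths are in m, angles in degrees, forces in N, time in s.
With the tool pointing down it reaches from about 0.275 to 0.725 m from the base axis. Payload 5.6 kg.
Tool frame: the origin (TCP) lies midway between the tips of the shut fingers; the grasp point (between the pads) lies 19 mm behind it; z points along the fingers, y is the line along which they close (so a half turn about z gives the same grasp; the last joint's range is limited). The gripper opens to 85 mm and grips with 20 to 120 N. Pads are 22 mm wide; open, the fingers measure 114 mm over their backs; the gripper's body (76 mm by 85 mm) begins 54 mm behind the grasp point. The pads swing forward as they close: fully open they stand 13 mm farther back than shut.
Start: joints at [82.254, 14.616, 6.199, 0, -81.583, -16.306], TCP at [0.224, 0.502, 0.231] pointing down, gripper open.
Joint ranges: [-168.99, 168.99], [-69.2, 112.95], [-62.41, 85.93], [-164.36, 98.24], [-168.68, -3.75], [-174.98, 174.98]. Speed limits (degrees/s): [147.25, 147.25, 180, 180, 180, 180].

### API

Orientations are given as a 3x3 rotation matrix whose columns are the frame's x, y, z axes.
In Python, from cell import ctrl gives the robot as it stands.
- The arm moves only by the tool arm_command, never from a script. Its argument "moves" is a list of rows, each an object of numbers: "tx", "ty", "tz": the shift along the tool's x, y, z in mm; "spin": the turn about the tool's z in rad. In form: [{"tx": .., "ty": .., "tz": .., "spin": ..}, ...]. A call has 1 to 5 rows; each row is the pose to reach, as a shift and turn from the pose commanded when the call began, along the tool's axes at that moment; what a row does not reach only later rows make up. A row lasts 1/10 s, in which the tool goes at most 50 mm and 8.59 degrees, less where a joint would pass 70% of its speed; a pose out of reach is approached as far as the arm can. A call with a gripper value outside its range is refused whole. "gripper" is the closure, from 0 (fully open) to 1 (shut), set as the call begins (left out, the last holds). The fingers move at their own pace and stop on an object; "newtons" is the grip in N (left out, the last holds). Time passes only in rows, so rows that repeat a pose let the fingers close. It gives the time, the measured TCP pose, the force, the opening and the grip force at its end, in the units of the state.
- ctrl.state(): the state, without advancing time (a new reading comes with each control period).
- ctrl.read_camera(name): name is "scene" or "top"; returns a dict with "img" (400x640x3 uint8, red, green, blue), "z_map" (400x640 float32, m along the optical axis (not along the pixel's ray), 0 where there is no reading), "mtx" (3x3 intrinsics, pixels), "k1" (the pictures are not rectified: a ray, as slopes to the right and down, at radius r is drawn at 1 + k1 r^2 times it, then the intrinsics apply), "T" (4x4, takes a point from camera to world coordinates). Camera axes: x right, y down, z forward; pixel columns grow to the right and rows downward; lengths in m; the calibration is good to about 2 mm. A picture is of the moment at which its call begins.
- ctrl.finish_job(): hands the job in; it is judged then, once.
Trained networks look in a picture, given as the dict that the camera call returned (one of the last four; its "shot" number tells which), for a name from the list of things; names that differ only in an ending like _2 or _b are one class to them, and where a whole thing is asked for, a point or a joint stands for the part that bears it (a point fixed in the world has none). Each returns a list of dicts, best first, with "confidence" (0 to 1); they miss things now and then, are a little off and sometimes report something else, mostly with a low value. They report only what shows in the picture. A call takes as long as a camera call.
- ctrl.search_frame(query, picture): "position" ([column, row] in pixels, amid what is visible of it).
- ctrl.mark_of(query, picture): "position" ([column, row] in pixels: a listed point, or the origin of a listed thing).
The state is a dict: "time_s": time; "joints": joint angles; "dq": joint speeds; "joint_torque": joint torques, N m; "eef_pos": TCP position; "eef_rot": TCP orientation; "wrist_force": force on the tool from outside, world axes, zero at the start; "torque": the same for the moment, N m; "gripper_width": finger opening in m; "grip_force": force on a finger pad.
Only numpy, scipy, OpenCV 4.12 (cv2) and the standard library are available. Lean on these libraries where they do the work, as an engineer would, in place of code of your own. Each camera call takes 0.05 s, during which the arm holds its last target. There are 200 camera calls.

### The job

The four chisels have just been honed and lie in no order in the old rest; lay them all in the empty rest beside it, in order of blade width, the narrowest at the left and the widest at the right as you stand at the handle end. Each must lie flat in its place just as it lay before, handle at the bottom of the notch and blade on the middle of its cork pad, pointing straight ahead along the rest; set them down gently, never drop them, and leave the mallet and the plane alone.

Things in the scene. Friction and masses are not known exactly. Their poses are not given: they have to be found in the camera images.
- chisel6_grip (a point): Chisel with the narrowest blade, 6 mm wide, 5 mm thick. Lies level, 261 mm long. Point: on the axis of the round handle (28 mm diameter), the place to grip, 40 mm above the bench at the start; +x to the cutting edge, +z up. Along x: wooden handle -100 to +25 mm, ferrule and neck to +55, blade to +161, its underside 2 mm below the axis. Balances 15 to 50 mm ahead of the point.
- chisel13_grip (a point): Chisel with the second narrowest blade, 13 mm wide, 4 mm thick; else like the 6 mm one, same point and axes. All four (0.1 to 0.25 kg) start side by side in the old rest, 64 mm apart, so 36 mm are free between neighbouring handles. The order is different each time.
- chisel20_grip (a point): Chisel with the second widest blade, 20 mm wide, 4 mm thick; else like the 6 mm one, same point and axes.
- chisel32_grip (a point): Chisel with the widest blade, 32 mm wide, 4 mm thick; else like the 6 mm one, same point and axes.
- place1 (a point): First place of the empty rest, at its left end (the rest's +y) as seen from the handle end, looking along the blades. Point: where a chisel's grip point lies when home, handle at the bottom of the V notch and blade on the cork pad (40 x 46 mm, centre 105 mm ahead of the point). 40 mm above the bench; +x the way the blade must point, +z up. Places are 64 mm apart.
- place2 (a point): Second place from the left; point and axes as for the first. Both rests are alike: beech, 270 mm wide, base board 8 mm thick; from 85 to 65 mm behind the points a rail with four 90 degree V notches, bottoms 14 mm wide and 26 mm up, teeth up to 51 mm; from 80 to 130 mm ahead a blade rail, cork tops 38 mm up. Only the base board lies between.
- place3 (a point): Third place from the left; point and axes as for the first.
- place4 (a point): Fourth place from the left, at the right end; point and axes as for the first.
- mallet: Bystander: a wooden joiner's mallet lying to the left of the rests, head 75 x 125 x 60 mm, handle 190 mm long towards its -x; origin under the middle of the head.
- plane: Bystander: a steel block plane 160 x 48 mm, 45 mm high, standing on the bench to the right of the rests; origin under its middle, x along it. (Beyond the rests stands a sharpening stone in a fixed wooden box, 240 x 90 x 32 mm.)

How it is judged:
By the outcome, as a careful person would: the job done as asked, in the order asked, and still so for the second after the job is handed in, with the robot touching nothing.
It also fails if it takes over 83 s, if anything falls off the work surface, if the arm or the gripper's body presses on something with over 40 N, if the wrist force passes 120 N, or if a joint passes its speed limit or range.

## Working session

There is one attempt and no reset: what is moved stays moved. The work goes in short steps, Python scripts to look and compute and a tool call to move; the robot and the scene stay as the last step left them, time stands still between calls to the robot, and variables do not carry over. Pictures are saved under pics/ and viewed, at most 14 in all, crops included, and the job is handed in when it is done.

Besides the shell and the picture viewer there is one more tool, called after ">>>" as name([rows], argument=value, ...), one row to a line, values as JSON. arm_command: Moves the arm, as the interface text tells. Its arguments: {"type":"object","properties":{"moves":{"type":"array"},"gripper":{"type":"number"},"newtons":{"type":"number"}},"required":["moves"]}

```bash
mkdir -p pics; ls
cat > h.py <<'E'
import numpy as np, cv2
from cell import ctrl
def shot(n):
    return ctrl.read_camera(n)
def ray(p,uv):
    K=p["mtx"];k=p["k1"]
    d=np.array([(uv[0]-K[0,2])/K[0,0],(uv[1]-K[1,2])/K[1,1]]);s=d.copy()
    for _ in range(20): s=d/(1+k*(s@s))
    return np.array([s[0],s[1],1.])
def at_z(p,uv,z):
    r=p["T"][:3,:3]@ray(p,uv);o=p["T"][:3,3]
    return o+r*(z-o[2])/r[2]
def pix(p,X):
    T=p["T"];c=T[:3,:3].T@(np.asarray(X)-T[:3,3]);s=c[:2]/c[2];s=s*(1+p["k1"]*(s@s))
    return p["mtx"][:2,:2]@s+p["mtx"][:2,2]
def save(p,f,box=None,sc=1):
    im=p["img"][:,:,::-1]
    if box: im=im[box[1]:box[3],box[0]:box[2]]
    cv2.imwrite("pics/"+f,cv2.resize(im,None,fx=sc,fy=sc,interpolation=cv2.INTER_CUBIC))
E
python3 - <<'E'
from h import *
for n in("top","scene"):
    p=shot(n);save(p,n+"1.png")
    print(n,p["T"].round(3).tolist(),p["mtx"][0,0],p["k1"])
    for q in["chisel6_grip","chisel13_grip","chisel20_grip","chisel32_grip","place1","place2","place3","place4","mallet","plane"]:
        z=0 if q in("mallet","plane") else .04
        print(q,[(np.round(d["position"],1).tolist(),round(d["confidence"],2),at_z(p,d["position"],z)[:2].round(4).tolist()) for d in ctrl.mark_of(q,p)[:3]])
s=ctrl.state();print(s["time_s"],s["eef_rot"])
E
```

```text
pics
top [[-0.026, -0.991, 0.128, 0.326], [-0.999, 0.028, 0.016, -0.017], [-0.02, -0.127, -0.992, 1.364], [0.0, 0.0, 0.0, 1.0]] 433.29072523104134 -0.0790254920145075
chisel6_grip [([382.1, 203.8], 0.58, [0.5111, -0.1776]), ([421.0, 199.8], 0.55, [0.5201, -0.2984])]
chisel13_grip [([402.0, 202.2], 0.73, [0.5143, -0.2392])]
chisel20_grip [([362.0, 202.5], 0.76, [0.5169, -0.1158]), ([472.5, 204.0], 0.61, [0.5025, -0.458])]
chisel32_grip []
place1 []
place2 []
place3 []
place4 []
mallet [([168.5, 200.9], 0.6, [0.5461, 0.5055]), ([359.7, 203.9], 0.51, [0.5184, -0.1113])]
plane [([472.8, 201.3], 0.93, [0.5165, -0.473])]
scene [[0.613, 0.626, -0.483, 1.158], [0.79, -0.483, 0.377, -0.543], [0.003, -0.613, -0.79, 1.196], [0.0, 0.0, 0.0, 1.0]] 516.4951092895016 -0.04115502760790104
chisel6_grip [([279.8, 245.9], 0.91, [0.5176, -0.1697])]
chisel13_grip [([258.4, 263.2], 0.9, [0.527, -0.2439])]
chisel20_grip [([298.8, 235.3], 0.79, [0.5213, -0.11]), ([277.9, 245.7], 0.6, [0.514, -0.1733])]
chisel32_grip [([239.7, 275.2], 0.73, [0.5273, -0.3012])]
place1 [([297.9, 234.4], 0.65, [0.5175, -0.1102])]
place2 [([297.9, 234.4], 0.65, [0.5175, -0.1102])]
place3 [([297.9, 234.4], 0.65, [0.5175, -0.1102])]
place4 [([297.9, 234.4], 0.65, [0.5175, -0.1102])]
mallet [([459.6, 148.7], 0.94, [0.5465, 0.5054])]
plane [([178.9, 316.4], 0.89, [0.5118, -0.4766])]
1.1 [[ 9.13155790e-01 -4.07610724e-01 -1.98716342e-05]
 [-4.07610723e-01 -9.13155790e-01  3.20980380e-05]
 [-3.12294024e-05 -2.12106180e-05 -9.99999999e-01]]
```

View pics/top1.png

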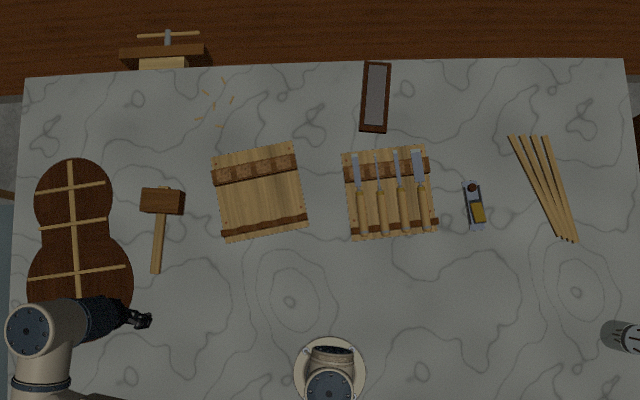

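View pics/scene1.png

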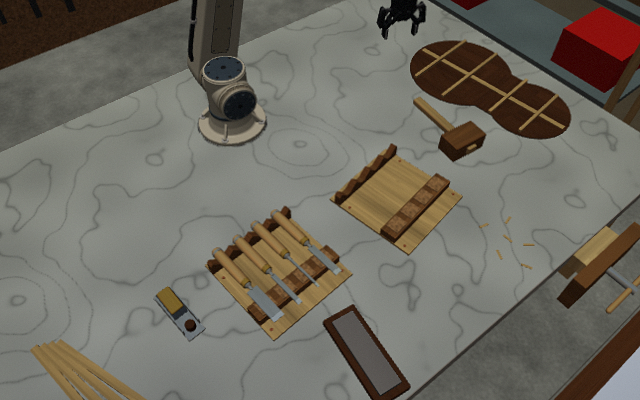

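```bash
cat > fit.py <<'E'
from h import *
from scipy.optimize import least_squares
def cloud(p):
    z=p["z_map"];v,u=np.mgrid[0:400,0:640]
    pts=cv2.undistortPoints(np.stack([u,v],-1).reshape(-1,1,2).astype(np.float64),p["mtx"],np.array([p["k1"],0,0,0])).reshape(-1,2)
    zz=z.reshape(-1);m=zz>0
    c=np.c_[pts*zz[:,None],zz][m]
    return c@p["T"][:3,:3].T+p["T"][:3,3], p["img"].reshape(-1,3)[m]
def hrest(x,y,bx=(-.095,.14)):
    # soft-edged height model, place centre frame
    s=lambda d: 1/(1+np.exp(-d/.0015))
    w=s(.135-np.abs(y))
    h=.008*w
    yy=np.abs((y+.032+.64)%.064-.032); yy=np.abs(((y-.032)+.032+.64)%.064-.032)
    notch=np.clip(.026+(yy-.007),.026,.051)
    r=s(x+.085)*s(-.065-x)*w; h=h*(1-r)+notch*r
    r=s(x-.08)*s(.13-x)*w; h=h*(1-r)+.037*r
    return h
E
python3 - <<'E'
from fit import *
for n in("top","scene"):
    p=shot(n);P,C=cloud(p)
    flat=P[(np.abs(P[:,0]-.45)<.1)&(np.abs(P[:,1])<.05)]
    print(n,"bench z",np.median(flat[:,2]),flat[:,2].std())
    for name,c0,y0 in(("new",(.50,.20),8),("old",(.50,-.21),-5)):
        best=None
        for a0 in(15,8,0,-8):
            x0=np.array([*c0,np.radians(a0)])
            m=np.hypot(P[:,0]-c0[0],P[:,1]-c0[1])<.17
            Q=P[m]-[0,0,np.median(flat[:,2])]
            def f(v):
                c,s=np.cos(v[2]),np.sin(v[2]);d=Q[:,:2]-v[:2]
                x=c*d[:,0]+s*d[:,1];y=-s*d[:,0]+c*d[:,1]
                i=np.where((x>-.12)&(x<.16)&(np.abs(y)<.16),1,0)
                return (Q[:,2]-hrest(x,y))*i*1000
            r=least_squares(f,x0,loss="soft_l1",f_scale=3,x_scale=[.01,.01,.03],diff_step=1e-3)
            if best is None or r.cost<best.cost:best=r
        print(n,name,best.x[:2].round(4),np.degrees(best.x[2]).round(2),best.cost,len(Q))
    save(p,n+"_new.png",(200,130,320,250) if n=="top" else (320,135,470,260),5 if n=="scene" else 5)
    if n=="top": save(p,n+"_old.png",(335,130,455,250),5)
E
```

```text
top bench z 0.0007401309803463096 0.002799373553473809
top new [0.5313 0.2022] 10.21 38124.069282104174 8990
top old [ 0.5177 -0.2073] 5.23 237582.2543893378 9060
scene bench z -0.0008243847017639361 0.002682530255248398
scene new [0.5296 0.2007] 10.31 37576.985701655314 7706
scene old [ 0.5156 -0.2066] 5.49 298769.9474823241 10500
```

Run:
```python
from fit import *
W=dict(zip((.096,.032,-.032,-.096),(.020,.006,.013,.032)))
def hold(x,y):
    h=hrest(x,y)
    for yc,w in W.items():
        d=np.abs(y-yc)
        t=np.where((x>-.1)&(x<.025)&(d<.014),.04+np.sqrt(np.maximum(.014**2-d**2,0)),0)
        t=np.where((x>=.025)&(x<.055)&(d<.007),.047,t)
        t=np.where((x>=.055)&(x<.161)&(d<w/2),.042,t)
        h=np.maximum(h,t)
    return h
G=[]
for n in("top","scene"):
    p=shot(n);P,C=cloud(p)
    P[:,2]-= .00074 if n=="top" else -.00082
    v0=np.array([.5167,-.207,np.radians(5.35)])
    Q=P[np.hypot(P[:,0]-v0[0],P[:,1]-v0[1])<.19]
    def f(v):
        c,s=np.cos(v[2]),np.sin(v[2]);d=Q[:,:2]-v[:2]
        x=c*d[:,0]+s*d[:,1];y=-s*d[:,0]+c*d[:,1]
        i=np.where((x>-.12)&(x<.17)&(np.abs(y)<.15),1,0)
        return (Q[:,2]-hold(x,y))*i*1000
    for k in(1,2):
        r=least_squares(f,v0,loss="soft_l1",f_scale=3,x_scale=[.01,.01,.03],diff_step=1e-3);v0=r.x
    print(n,r.x[:2].round(4),np.degrees(r.x[2]).round(2),r.cost,len(Q))
    im=p["img"][:,:,::-1];sc=5;box=(200,130,455,250) if n=="top" else (195,135,470,350)
    sc=3.1 if n=="top" else 2.8
    big=cv2.resize(np.ascontiguousarray(im[box[1]:box[3],box[0]:box[2]]),None,fx=sc,fy=sc,interpolation=cv2.INTER_CUBIC)
    for c,yaw in(((.5305,.2015),10.25),(r.x[:2],np.degrees(r.x[2]))):
        a=np.radians(yaw);R=np.array([[np.cos(a),-np.sin(a)],[np.sin(a),np.cos(a)]])
        for yc in W:
            for x,z in((0,.054 if yaw<8 else .04),(-.1,.04),(.161,.042),(.025,.05)):
                X=R@[x,yc]+c;q=(pix(p,[*X,z])-[box[0],box[1]]+.5)*sc
                cv2.circle(big,tuple(int(t) for t in q),2,(0,0,255),-1)
            if n=="top": print(yaw,yc,(R@[0,yc]+c).round(4))
    cv2.imwrite(f"pics/{n}_ov.png",big)
```

```text
top [ 0.5179 -0.2071] 5.28 89440.59660157957 11127
10.25 0.096 [0.5134 0.296 ]
10.25 0.032 [0.5248 0.233 ]
10.25 -0.032 [0.5362 0.17  ]
10.25 -0.096 [0.5476 0.107 ]
5.279379104277201 0.096 [ 0.5091 -0.1115]
5.279379104277201 0.032 [ 0.515  -0.1752]
5.279379104277201 -0.032 [ 0.5209 -0.239 ]
5.279379104277201 -0.096 [ 0.5268 -0.3027]
scene [ 0.5167 -0.2071] 5.47 175539.0963770071 13645
```

View pics/top_ov.png

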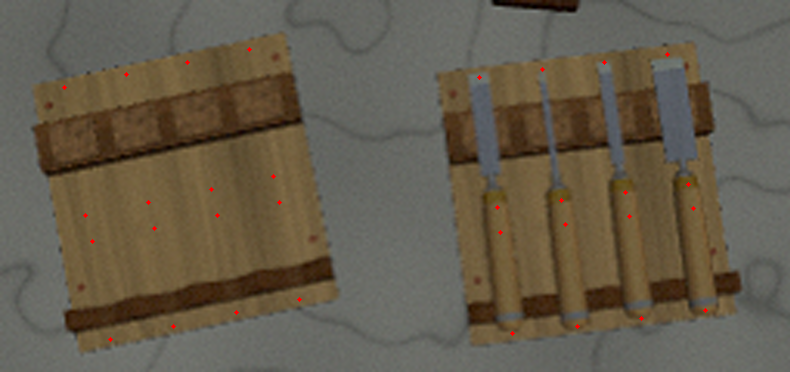

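View pics/scene_ov.png

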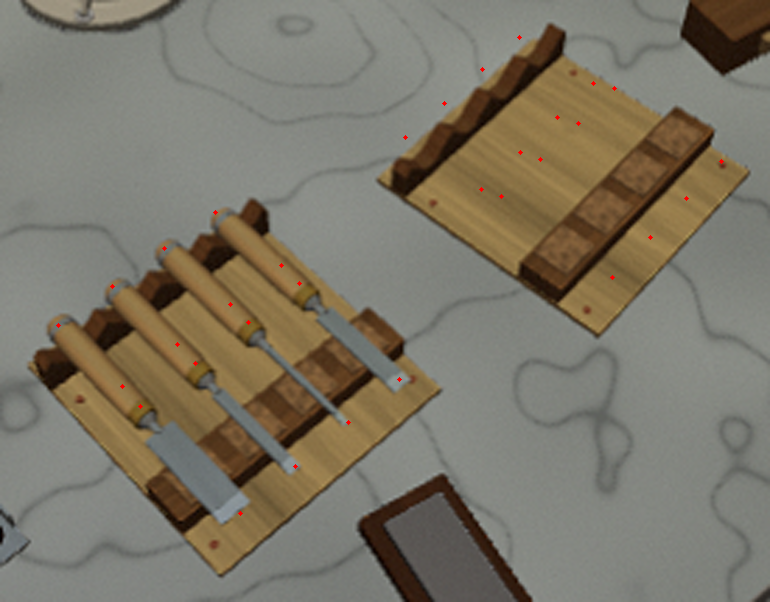

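```bash
cat >> h.py <<'E'
OLD=(np.array([.5173,-.2071]),5.35); NEW=(np.array([.5305,.2015]),10.25)
def slot(rest,i,x=0,y=0):
    c,a=rest;a=np.radians(a);R=np.array([[np.cos(a),-np.sin(a)],[np.sin(a),np.cos(a)]])
    return c+R@[x,[.096,.032,-.032,-.096][i-1]+y]
def go(xy,z,yaw,s=None):
    s=s or ctrl.state();R=np.array(s["eef_rot"]);p=np.array(s["eef_pos"])
    t=R.T@(np.array([*xy,z])-p)*1000
    yn=np.degrees(np.arctan2(R[1,0],R[0,0]))
    d=(yaw-yn+180)%360-180
    print("t",s["time_s"],"pos",p.round(4),"yaw",yn.round(2),"w",round(s["gripper_width"],4),"gf",round(s["grip_force"],1),"F",np.round(s["wrist_force"],1),"j",np.round(s["joints"],0))
    print("-> t",t.round(1),"spin",round(-np.radians(d),4))
E
python3 - <<'E'
from h import *
for n in("scene","top"):
    p=shot(n);im=cv2.cvtColor(p["img"],cv2.COLOR_RGB2HSV).astype(np.float32)
    for i in range(1,5):
        print(n,i)
        xs=np.r_[np.arange(-.116,-.08,.003),np.arange(.14,.175,.003)]
        q=np.array([pix(p,[*slot(OLD,i,x),.041]) for x in xs],np.float32)
        for ch in(1,2):
            print(" ",cv2.remap(im[:,:,ch],q[:,0].copy(),q[:,1].copy(),1).ravel().astype(int).tolist())
go(slot(OLD,1),.12,5.35)
E
```

```text
scene 1
  [9, 10, 10, 9, 12, 40, 118, 86, 26, 26, 88, 126, 130, 15, 15, 15, 15, 15, 14, 15, 16, 20, 68, 124, 127]
  [136, 136, 137, 137, 138, 136, 143, 132, 118, 119, 135, 146, 145, 119, 120, 119, 118, 126, 143, 147, 146, 141, 120, 128, 131]
scene 2
  [7, 8, 13, 71, 114, 53, 20, 34, 101, 126, 126, 125, 127, 16, 20, 18, 23, 24, 29, 29, 96, 125, 125, 123, 124]
  [129, 129, 130, 135, 140, 125, 117, 119, 135, 147, 146, 146, 145, 108, 115, 126, 143, 145, 145, 147, 141, 150, 149, 148, 146]
scene 3
  [6, 8, 7, 11, 66, 113, 51, 22, 36, 105, 126, 128, 128, 15, 15, 15, 18, 19, 18, 20, 18, 88, 128, 123, 122]
  [128, 130, 129, 128, 135, 141, 126, 118, 120, 136, 146, 147, 146, 122, 119, 117, 131, 149, 150, 148, 133, 126, 140, 142, 142]
scene 4
  [10, 11, 40, 123, 85, 12, 13, 91, 126, 127, 125, 124, 123, 18, 20, 20, 21, 23, 27, 64, 126, 126, 122, 123, 124]
  [139, 139, 137, 145, 132, 115, 117, 135, 147, 147, 145, 145, 145, 119, 123, 146, 152, 150, 144, 119, 139, 136, 138, 137, 137]
top 1
  [9, 7, 10, 35, 97, 114, 115, 123, 134, 127, 71, 16, 21, 37, 27, 32, 34, 31, 21, 11, 12, 24, 67, 111, 32]
  [1
[... 285 characters left out ...]
, 112, 116, 100, 106, 103, 102, 111, 110, 108, 115, 119, 118, 112, 101]
top 3
  [13, 8, 15, 54, 105, 119, 128, 136, 110, 58, 20, 28, 101, 33, 33, 36, 29, 18, 17, 17, 27, 107, 121, 115, 25]
  [92, 89, 89, 88, 102, 105, 99, 107, 112, 93, 93, 97, 111, 100, 101, 102, 104, 110, 116, 113, 113, 107, 104, 111, 106]
top 4
  [15, 17, 12, 54, 125, 133, 135, 61, 36, 24, 78, 113, 118, 33, 29, 16, 14, 15, 15, 68, 111, 115, 113, 96, 45]
  [109, 108, 109, 107, 102, 107, 113, 102, 97, 96, 107, 115, 115, 99, 100, 102, 114, 111, 112, 112, 112, 113, 115, 104, 73]
t 1.4 pos [0.2241 0.5022 0.2313] yaw -24.05 w 0.0856 gf 0.0 F [-0.3 -0.1  0.5] j [ 82.  15.   6.   0. -82. -16.]
-> t [509.7 444.6 111.3] spin -0.5132
```

>>> arm_command([
  {"tx": 38, "ty": 32, "tz": 0, "spin": 0},
  {"tx": 76, "ty": 64, "tz": 0, "spin": 0},
  {"tx": 114, "ty": 97, "tz": 0, "spin": 0},
  {"tx": 152, "ty": 130, "tz": 0, "spin": 0},
  {"tx": 190, "ty": 160, "tz": 0, "spin": 0},
], gripper=0.5, newtons=70)

```text
time_s: 1.9
eef_pos: [0.3327, 0.2768, 0.2316]
eef_rot: [[0.914, -0.407, 0.001], [-0.407, -0.914, 0.001], [0.0, -0.001, -1.0]]
wrist_force: [1.6, -0.1, -0.1]
gripper_width: 0.0429
grip_force: 0.0
```

>>> arm_command([
  {"tx": 38, "ty": 32, "tz": 0, "spin": 0},
  {"tx": 76, "ty": 64, "tz": 0, "spin": 0},
  {"tx": 114, "ty": 97, "tz": 0, "spin": 0},
  {"tx": 152, "ty": 130, "tz": 0, "spin": 0},
  {"tx": 190, "ty": 160, "tz": 0, "spin": 0},
])

```text
time_s: 2.4
eef_pos: [0.4411, 0.0531, 0.2318]
eef_rot: [[0.913, -0.407, 0.001], [-0.407, -0.913, 0.001], [0.001, -0.001, -1.0]]
wrist_force: [1.3, 1.0, -0.6]
gripper_width: 0.0426
grip_force: 0.0
```

```bash
python3 -c "
from h import *
go(slot(OLD,1,.005),.12,5.35)"
```

```text
t 2.4 pos [0.4411 0.0531 0.2318] yaw -24.04 w 0.0426 gf 0.0 F [ 1.3  1.  -0.6] j [ 27.   2.  -8.   0. -79.  39.]
-> t [132.7 120.6 111.8] spin -0.5129
```

>>> arm_command([
  {"tx": 27, "ty": 25, "tz": 22, "spin": -0.11},
  {"tx": 54, "ty": 50, "tz": 45, "spin": -0.22},
  {"tx": 81, "ty": 75, "tz": 68, "spin": -0.33},
  {"tx": 108, "ty": 99, "tz": 90, "spin": -0.43},
  {"tx": 132.7, "ty": 120.6, "tz": 111.8, "spin": -0.513},
])

```text
time_s: 2.9
eef_pos: [0.5132, -0.1108, 0.1187]
eef_rot: [[0.995, 0.097, 0.0], [0.097, -0.995, -0.0], [0.0, 0.0, -1.0]]
wrist_force: [0.7, 0.7, 0.2]
gripper_width: 0.043
grip_force: 0.0
```

>>> arm_command([
  {"tx": 0, "ty": 0, "tz": 0, "spin": 0},
  {"tx": 0, "ty": 0, "tz": 0, "spin": 0},
])

```text
time_s: 3.1
eef_pos: [0.5125, -0.1097, 0.1189]
eef_rot: [[0.996, 0.091, -0.002], [0.091, -0.996, -0.0], [-0.002, 0.0, -1.0]]
wrist_force: [-0.1, 0.7, 0.5]
gripper_width: 0.0426
grip_force: 0.0
```

```bash
python3 -c "
from h import *
go(slot(OLD,1,.005),.018,5.35)
p=shot('scene');save(p,'g1.png',(220,120,380,300),3)
"
```

```text
t 3.1 pos [ 0.5125 -0.1097  0.1189] yaw 5.21 w 0.0426 gf 0.0 F [-0.1  0.7  0.5] j [  5.  15. -10.   0. -65.  90.]
-> t [  0.9   1.5 100.9] spin -0.0025
```

View pics/g1.png

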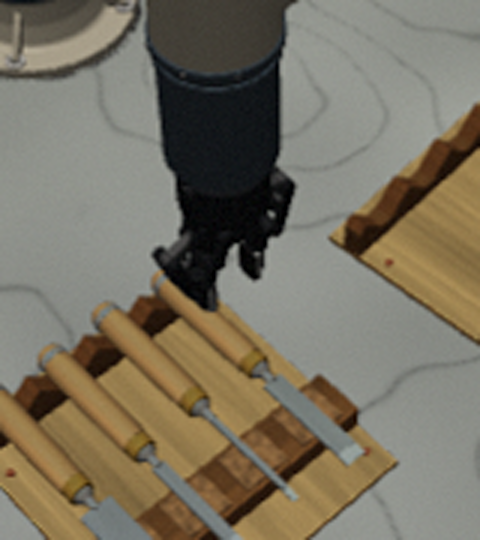

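>>> arm_command([
  {"tx": 0.5, "ty": 1, "tz": 40, "spin": 0},
  {"tx": 0.5, "ty": 1, "tz": 75, "spin": 0},
  {"tx": 0.5, "ty": 1, "tz": 93, "spin": 0},
  {"tx": 0.5, "ty": 1, "tz": 101, "spin": 0},
  {"tx": 0.5, "ty": 1, "tz": 101, "spin": 0},
])

```text
time_s: 3.65
eef_pos: [0.5134, -0.1093, 0.0188]
eef_rot: [[0.996, 0.094, 0.0], [0.094, -0.996, -0.0], [0.0, 0.0, -1.0]]
wrist_force: [0.4, -0.2, 0.7]
gripper_width: 0.0428
grip_force: 0.0
```

>>> arm_command([
  {"tx": 0, "ty": 0, "tz": 0, "spin": 0},
  {"tx": 0, "ty": 0, "tz": 0, "spin": 0},
  {"tx": 0, "ty": 0, "tz": 0, "spin": 0},
  {"tx": 0, "ty": 0, "tz": 0, "spin": 0},
], gripper=1, newtons=70)

```text
time_s: 4.05
eef_pos: [0.5148, -0.1098, 0.0204]
eef_rot: [[0.996, 0.094, 0.004], [0.094, -0.996, 0.0], [0.004, 0.0, -1.0]]
wrist_force: [-0.5, 0.7, 6.9]
gripper_width: 0.0263
grip_force: 68.8
```

```bash
python3 -c "
from h import *
go(slot(OLD,1,.005),.018,5.35)
p=shot('scene');save(p,'g2.png',(220,120,380,300),3)
"
```

```text
t 4.05 pos [ 0.5148 -0.1098  0.0204] yaw 5.37 w 0.0263 gf 68.8 F [-0.5  0.7  6.9] j [  5.  21. -17.   0. -51.  90.]
-> t [-1.5  1.1  2.4] spin 0.0004
```

>>> arm_command([
  {"tx": 0, "ty": 0, "tz": -5, "spin": 0},
  {"tx": 0, "ty": 0, "tz": -20, "spin": 0},
  {"tx": 0, "ty": 0, "tz": -45, "spin": 0},
  {"tx": 0, "ty": 0, "tz": -75, "spin": 0},
  {"tx": 0, "ty": 0, "tz": -100, "spin": 0},
])

```text
time_s: 4.6
eef_pos: [0.5133, -0.1101, 0.1202]
eef_rot: [[0.996, 0.093, 0.001], [0.093, -0.996, 0.0], [0.001, -0.0, -1.0]]
wrist_force: [0.2, 0.9, -2.2]
gripper_width: 0.0262
grip_force: 68.8
```

```bash
python3 -c "
from h import *
go(slot(NEW,3),.12,10.25)
p=shot('scene');save(p,'g3.png',(200,100,380,300),3)
"
```

```text
t 4.6 pos [ 0.5133 -0.1101  0.1202] yaw 5.32 w 0.0262 gf 68.8 F [ 0.2  0.9 -2.2] j [  5.  15.  -9.  -0. -65.  90.]
-> t [  48.8 -276.8    0.3] spin -0.086
```

View pics/g3.png

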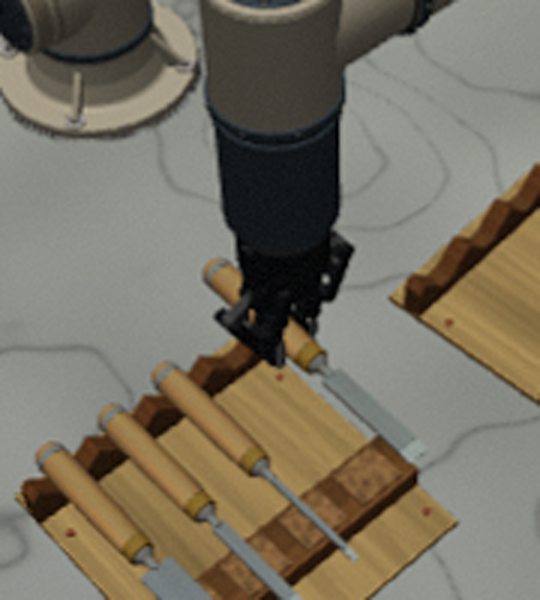

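>>> arm_command([
  {"tx": 3, "ty": -18, "tz": 0, "spin": 0},
  {"tx": 9, "ty": -50, "tz": 0, "spin": 0},
  {"tx": 15, "ty": -85, "tz": 0, "spin": 0},
  {"tx": 21, "ty": -120, "tz": 0, "spin": 0},
  {"tx": 27, "ty": -155, "tz": 0, "spin": 0},
])

```text
time_s: 5.15
eef_pos: [0.5254, 0.0481, 0.1186]
eef_rot: [[0.996, 0.093, -0.0], [0.093, -0.996, 0.0], [-0.0, -0.0, -1.0]]
wrist_force: [0.8, -0.5, -1.7]
gripper_width: 0.0264
grip_force: 69.0
```

>>> arm_command([
  {"tx": 6, "ty": -35, "tz": 0, "spin": -0.02},
  {"tx": 12, "ty": -70, "tz": 0, "spin": -0.04},
  {"tx": 18, "ty": -100, "tz": 0, "spin": -0.07},
  {"tx": 21, "ty": -117, "tz": 0, "spin": -0.086},
  {"tx": 21.8, "ty": -121.8, "tz": 0, "spin": -0.086},
])

```text
time_s: 5.65
eef_pos: [0.536, 0.1716, 0.1183]
eef_rot: [[0.984, 0.18, -0.0], [0.18, -0.984, 0.0], [-0.0, -0.0, -1.0]]
wrist_force: [-0.7, -0.1, -0.7]
gripper_width: 0.026
grip_force: 69.0
```

>>> arm_command([
  {"tx": 0, "ty": 0, "tz": 0, "spin": 0},
  {"tx": 0, "ty": 0, "tz": 0, "spin": 0},
  {"tx": 0, "ty": 0, "tz": 0, "spin": 0},
])

```text
time_s: 5.95
eef_pos: [0.5361, 0.169, 0.1186]
eef_rot: [[0.984, 0.177, -0.0], [0.177, -0.984, -0.0], [-0.0, 0.0, -1.0]]
wrist_force: [-0.1, 0.4, -0.8]
gripper_width: 0.0259
grip_force: 69.0
```

```bash
python3 -c "
from h import *
go(slot(NEW,3),.019,10.25)
p=shot('scene');save(p,'g4.png',(300,60,480,260),3)
"
```

```text
t 5.95 pos [0.5361 0.169  0.1186] yaw 10.18 w 0.0259 gf 69.0 F [-0.1  0.4 -0.8] j [ 33.  19.  -4.   0. -67.  67.]
-> t [ 0.3 -1.  99.6] spin -0.0012
```

View pics/g4.png

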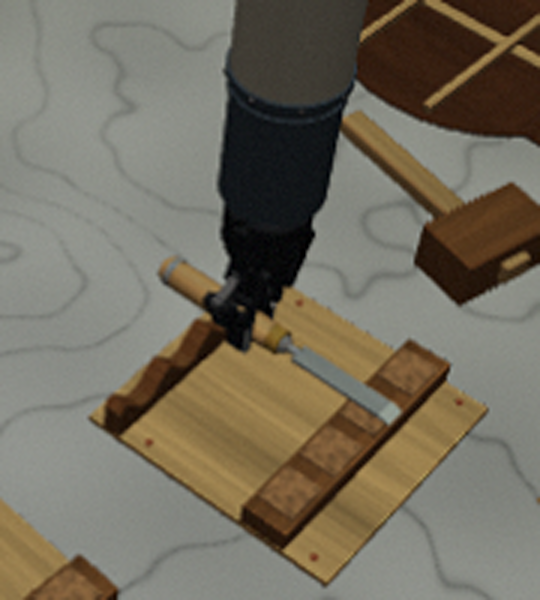

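>>> arm_command([
  {"tx": 0, "ty": -0.7, "tz": 25, "spin": 0},
  {"tx": 0, "ty": -0.7, "tz": 55, "spin": 0},
  {"tx": 0, "ty": -0.7, "tz": 80, "spin": 0},
  {"tx": 0, "ty": -0.7, "tz": 91, "spin": 0},
  {"tx": 0, "ty": -0.7, "tz": 95, "spin": 0},
])

```text
time_s: 6.5
eef_pos: [0.5356, 0.17, 0.0226]
eef_rot: [[0.984, 0.178, -0.002], [0.178, -0.984, -0.001], [-0.002, 0.001, -1.0]]
wrist_force: [0.1, -0.4, -2.0]
gripper_width: 0.0266
grip_force: 69.0
```

>>> arm_command([
  {"tx": 0, "ty": 0, "tz": 1, "spin": 0},
  {"tx": 0, "ty": 0, "tz": 2, "spin": 0},
  {"tx": 0, "ty": 0, "tz": 3, "spin": 0},
  {"tx": 0, "ty": 0, "tz": 3, "spin": 0},
  {"tx": 0, "ty": 0, "tz": 3, "spin": 0},
])

```text
time_s: 7.0
eef_pos: [0.5363, 0.171, 0.021]
eef_rot: [[0.984, 0.178, 0.001], [0.178, -0.984, 0.0], [0.001, -0.0, -1.0]]
wrist_force: [-0.5, 0.9, -2.1]
gripper_width: 0.0261
grip_force: 69.0
```

```bash
python3 -c "
from h import *
go(slot(NEW,3),.019,10.25)
p=shot('scene');save(p,'g5.png',(300,60,480,260),3)
"
```

```text
t 7.0 pos [0.5363 0.171  0.021 ] yaw 10.28 w 0.0261 gf 69.0 F [-0.5  0.9 -2.1] j [ 34.  25. -12.   0. -54.  67.]
-> t [-0.3  1.   2. ] spin 0.0004
```

View pics/g5.png

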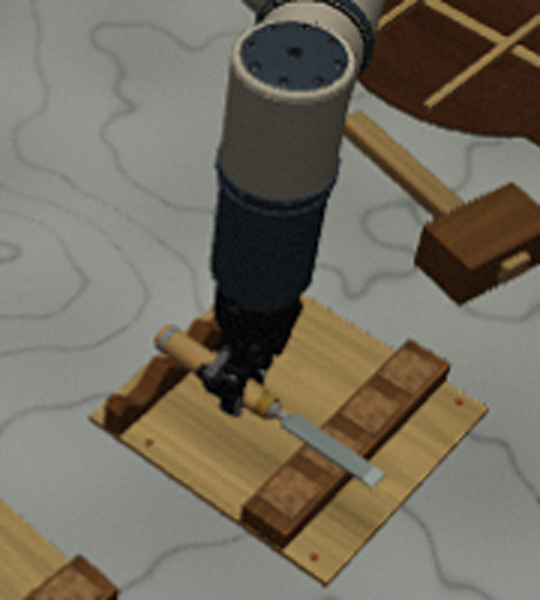

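>>> arm_command([
  {"tx": 0, "ty": 0, "tz": 0.5, "spin": 0},
  {"tx": 0, "ty": 0, "tz": 1, "spin": 0},
  {"tx": 0, "ty": 0, "tz": 1, "spin": 0},
])

```text
time_s: 7.35
eef_pos: [0.5363, 0.171, 0.0204]
eef_rot: [[0.984, 0.179, 0.001], [0.179, -0.984, 0.0], [0.001, -0.0, -1.0]]
wrist_force: [-2.1, 0.7, 5.2]
gripper_width: 0.0263
grip_force: 69.6
```

>>> arm_command([
  {"tx": 0, "ty": 0, "tz": 0.5, "spin": 0},
  {"tx": 0, "ty": 0, "tz": 1, "spin": 0},
  {"tx": 0, "ty": 0, "tz": 1, "spin": 0},
])

```text
time_s: 7.65
eef_pos: [0.5364, 0.171, 0.0204]
eef_rot: [[0.984, 0.179, 0.001], [0.179, -0.984, 0.0], [0.002, -0.0, -1.0]]
wrist_force: [-5.9, -0.3, 11.8]
gripper_width: 0.0261
grip_force: 70.2
```

>>> arm_command([
  {"tx": 0, "ty": 0, "tz": -1, "spin": 0},
  {"tx": 0, "ty": 0, "tz": -1, "spin": 0},
], newtons=20)

```text
time_s: 7.85
eef_pos: [0.5364, 0.171, 0.0204]
eef_rot: [[0.984, 0.179, 0.001], [0.179, -0.984, 0.0], [0.001, -0.0, -1.0]]
wrist_force: [-3.6, -0.6, 7.2]
gripper_width: 0.0261
grip_force: 69.5
```

>>> arm_command([
  {"tx": 0, "ty": 0, "tz": 0, "spin": 0},
  {"tx": 0, "ty": 0, "tz": 0, "spin": 0},
  {"tx": 0, "ty": 0, "tz": 0, "spin": 0},
  {"tx": 0, "ty": 0, "tz": 0, "spin": 0},
], gripper=0.5)

```text
time_s: 8.25
eef_pos: [0.536, 0.1708, 0.0193]
eef_rot: [[0.984, 0.178, -0.0], [0.178, -0.984, -0.0], [-0.0, 0.0, -1.0]]
wrist_force: [-0.3, 0.5, -0.6]
gripper_width: 0.0427
grip_force: 0.0
```

>>> arm_command([
  {"tx": 0, "ty": 0, "tz": -10, "spin": 0},
  {"tx": 0, "ty": 0, "tz": -25, "spin": 0},
  {"tx": 0, "ty": 0, "tz": -50, "spin": 0},
  {"tx": 0, "ty": 0, "tz": -80, "spin": 0},
  {"tx": 0, "ty": 0, "tz": -100, "spin": 0},
])

```text
time_s: 8.75
eef_pos: [0.5369, 0.171, 0.1225]
eef_rot: [[0.984, 0.179, 0.003], [0.179, -0.984, 0.001], [0.003, -0.0, -1.0]]
wrist_force: [0.4, -0.6, -0.0]
gripper_width: 0.043
grip_force: 0.0
```

```bash
python3 -c "
from h import *
go(slot(OLD,2,-.0025),.12,5.35)
p=shot('scene');save(p,'g6.png',(300,60,480,260),3)
"
```

```text
t 8.75 pos [0.5369 0.171  0.1225] yaw 10.29 w 0.043 gf 0.0 F [ 0.4 -0.6 -0. ] j [ 34.  19.  -4.   0. -67.  67.]
-> t [-86.6 336.5   2.1] spin 0.0862
```

View pics/g6.png

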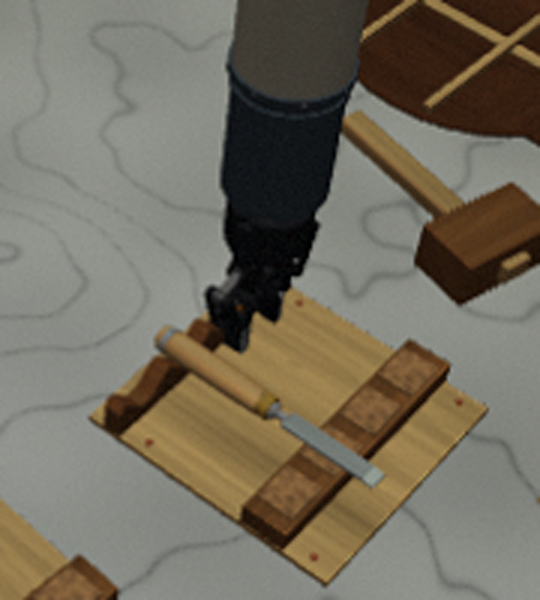

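>>> arm_command([
  {"tx": -11, "ty": 44, "tz": 0, "spin": 0},
  {"tx": -22, "ty": 88, "tz": 0, "spin": 0},
  {"tx": -33, "ty": 132, "tz": 0, "spin": 0},
  {"tx": -44, "ty": 176, "tz": 0, "spin": 0},
  {"tx": -55, "ty": 220, "tz": 0, "spin": 0},
])

```text
time_s: 9.3
eef_pos: [0.5209, -0.0571, 0.1203]
eef_rot: [[0.984, 0.179, 0.001], [0.179, -0.984, 0.0], [0.001, 0.0, -1.0]]
wrist_force: [1.2, -0.3, 1.3]
gripper_width: 0.0429
grip_force: 0.0
```

>>> arm_command([
  {"tx": -11, "ty": 44, "tz": 0, "spin": 0.03},
  {"tx": -22, "ty": 85, "tz": 1, "spin": 0.06},
  {"tx": -31, "ty": 114, "tz": 2, "spin": 0.086},
  {"tx": -31.6, "ty": 116.5, "tz": 2, "spin": 0.086},
  {"tx": -31.6, "ty": 116.5, "tz": 2, "spin": 0.086},
])

```text
time_s: 9.8
eef_pos: [0.5107, -0.1765, 0.1178]
eef_rot: [[0.996, 0.091, 0.0], [0.091, -0.996, 0.0], [0.0, 0.0, -1.0]]
wrist_force: [0.5, 0.8, -0.0]
gripper_width: 0.0429
grip_force: 0.0
```

```bash
python3 -c "
from h import *
go(slot(OLD,2,-.0025),.018,5.35)
p=shot('scene')
im=cv2.cvtColor(p['img'],cv2.COLOR_RGB2HSV).astype(np.float32)
xs=np.r_[np.arange(-.116,-.08,.003),np.arange(.14,.175,.003)]
q=np.array([pix(p,[*slot(NEW,3,x),.041]) for x in xs],np.float32)
for ch in(1,2): print(cv2.remap(im[:,:,ch],q[:,0].copy(),q[:,1].copy(),1).ravel().astype(int).tolist())
P=__import__('fit').cloud(p)[0]
"
```

```text
t 9.8 pos [ 0.5107 -0.1765  0.1178] yaw 5.24 w 0.0429 gf 0.0 F [ 0.5  0.8 -0. ] j [ -2.  17.  -7.  -0. -66.  98.]
-> t [ 1.2 -0.9 99.8] spin -0.0019
[11, 13, 8, 17, 74, 127, 57, 23, 49, 115, 137, 133, 132, 15, 16, 14, 15, 15, 18, 19, 75, 126, 124, 125, 127]
[151, 151, 150, 150, 148, 147, 133, 124, 124, 141, 151, 153, 155, 129, 128, 134, 155, 159, 158, 146, 136, 161, 165, 165, 165]
```

>>> arm_command([
  {"tx": 0.7, "ty": -0.5, "tz": 40, "spin": 0},
  {"tx": 0.7, "ty": -0.5, "tz": 75, "spin": 0},
  {"tx": 0.7, "ty": -0.5, "tz": 92, "spin": 0},
  {"tx": 0.7, "ty": -0.5, "tz": 99, "spin": 0},
  {"tx": 0.7, "ty": -0.5, "tz": 99, "spin": 0},
])

```text
time_s: 10.35
eef_pos: [0.5114, -0.1743, 0.0181]
eef_rot: [[0.996, 0.095, -0.001], [0.095, -0.996, -0.0], [-0.001, -0.0, -1.0]]
wrist_force: [0.2, -0.5, 0.6]
gripper_width: 0.0428
grip_force: 0.0
```

>>> arm_command([
  {"tx": 0, "ty": 0, "tz": 0, "spin": 0},
  {"tx": 0, "ty": 0, "tz": 0, "spin": 0},
  {"tx": 0, "ty": 0, "tz": 0, "spin": 0},
  {"tx": 0, "ty": 0, "tz": 0, "spin": 0},
], gripper=1, newtons=70)

```text
time_s: 10.75
eef_pos: [0.5127, -0.175, 0.02]
eef_rot: [[0.996, 0.093, 0.003], [0.093, -0.996, -0.0], [0.003, 0.0, -1.0]]
wrist_force: [0.5, 3.2, 6.4]
gripper_width: 0.0262
grip_force: 69.0
```

>>> arm_command([
  {"tx": 0, "ty": 0, "tz": -5, "spin": 0},
  {"tx": 0, "ty": 0, "tz": -20, "spin": 0},
  {"tx": 0, "ty": 0, "tz": -45, "spin": 0},
  {"tx": 0, "ty": 0, "tz": -75, "spin": 0},
  {"tx": 0, "ty": 0, "tz": -100, "spin": 0},
])

```text
time_s: 11.25
eef_pos: [0.5113, -0.1754, 0.1201]
eef_rot: [[0.996, 0.093, 0.0], [0.093, -0.996, -0.0], [0.0, 0.0, -1.0]]
wrist_force: [-0.2, 0.1, -1.6]
gripper_width: 0.0263
grip_force: 68.8
```

```bash
python3 -c "
from h import *
go(slot(NEW,1),.12,10.25)
"
```

```text
t 11.25 pos [ 0.5113 -0.1754  0.1201] yaw 5.33 w 0.0263 gf 68.8 F [-0.2  0.1 -1.6] j [ -2.  17.  -7.   0. -66.  98.]
-> t [  45.9 -469.1   -0. ] spin -0.0859
```

>>> arm_command([
  {"tx": 2, "ty": -20, "tz": 0, "spin": 0},
  {"tx": 6, "ty": -60, "tz": 0, "spin": 0},
  {"tx": 10, "ty": -100, "tz": 0, "spin": 0},
  {"tx": 14, "ty": -140, "tz": 0, "spin": 0},
  {"tx": 18, "ty": -180, "tz": 0, "spin": 0},
])

```text
time_s: 11.75
eef_pos: [0.5121, 0.007, 0.1187]
eef_rot: [[0.996, 0.092, -0.0], [0.092, -0.996, 0.0], [-0.0, -0.0, -1.0]]
wrist_force: [0.7, -0.7, -0.9]
gripper_width: 0.0261
grip_force: 69.0
```

>>> arm_command([
  {"tx": 4, "ty": -40, "tz": 0, "spin": 0},
  {"tx": 8, "ty": -80, "tz": 0, "spin": 0},
  {"tx": 12, "ty": -120, "tz": 0, "spin": 0},
  {"tx": 16, "ty": -160, "tz": 0, "spin": 0},
  {"tx": 20, "ty": -200, "tz": 0, "spin": 0},
])

```text
time_s: 12.25
eef_pos: [0.5134, 0.2081, 0.1186]
eef_rot: [[0.996, 0.093, -0.0], [0.093, -0.996, -0.0], [-0.0, 0.0, -1.0]]
wrist_force: [-0.2, -0.2, -1.2]
gripper_width: 0.0259
grip_force: 69.0
```

>>> arm_command([
  {"tx": 3, "ty": -40, "tz": 0, "spin": -0.03},
  {"tx": 6, "ty": -75, "tz": 0, "spin": -0.06},
  {"tx": 8, "ty": -88, "tz": 0, "spin": -0.086},
  {"tx": 8, "ty": -89, "tz": 0, "spin": -0.086},
  {"tx": 8, "ty": -89, "tz": 0, "spin": -0.086},
])

```text
time_s: 12.75
eef_pos: [0.5134, 0.2954, 0.1183]
eef_rot: [[0.984, 0.178, -0.001], [0.178, -0.984, -0.001], [-0.001, 0.001, -1.0]]
wrist_force: [0.2, -0.1, -0.4]
gripper_width: 0.026
grip_force: 69.0
```

>>> arm_command([
  {"tx": 0, "ty": 0, "tz": 0, "spin": 0},
  {"tx": 0, "ty": 0, "tz": 0, "spin": 0},
])

```text
time_s: 12.95
eef_pos: [0.5137, 0.2949, 0.1187]
eef_rot: [[0.984, 0.177, -0.0], [0.177, -0.984, -0.0], [-0.0, 0.0, -1.0]]
wrist_force: [0.8, -0.5, -1.5]
gripper_width: 0.0261
grip_force: 69.0
```

```bash
python3 -c "
from h import *
go(slot(NEW,1),.0205,10.25)
"
```

```text
t 12.95 pos [0.5137 0.2949 0.1187] yaw 10.18 w 0.0261 gf 69.0 F [ 0.8 -0.5 -1.5] j [ 45.  23.   1.   0. -68.  55.]
-> t [-0.1 -1.1 98.2] spin -0.0012
```

>>> arm_command([
  {"tx": 0, "ty": -0.8, "tz": 25, "spin": 0},
  {"tx": 0, "ty": -0.8, "tz": 55, "spin": 0},
  {"tx": 0, "ty": -0.8, "tz": 80, "spin": 0},
  {"tx": 0, "ty": -0.8, "tz": 92, "spin": 0},
  {"tx": 0, "ty": -0.8, "tz": 95.5, "spin": 0},
])

```text
time_s: 13.45
eef_pos: [0.5131, 0.2958, 0.0219]
eef_rot: [[0.984, 0.177, -0.002], [0.177, -0.984, -0.002], [-0.002, 0.001, -1.0]]
wrist_force: [-0.0, -0.1, -0.8]
gripper_width: 0.0259
grip_force: 69.0
```

>>> arm_command([
  {"tx": 0, "ty": 0, "tz": 1, "spin": 0},
  {"tx": 0, "ty": 0, "tz": 2, "spin": 0},
  {"tx": 0, "ty": 0, "tz": 2.5, "spin": 0},
  {"tx": 0, "ty": 0, "tz": 2.5, "spin": 0},
])

```text
time_s: 13.85
eef_pos: [0.5138, 0.2972, 0.0213]
eef_rot: [[0.984, 0.178, 0.001], [0.178, -0.984, 0.001], [0.001, -0.001, -1.0]]
wrist_force: [0.3, -0.5, -1.7]
gripper_width: 0.0263
grip_force: 69.0
```

>>> arm_command([
  {"tx": 0, "ty": 0, "tz": 0.5, "spin": 0},
  {"tx": 0, "ty": 0, "tz": 0.5, "spin": 0},
  {"tx": 0, "ty": 0, "tz": 0.5, "spin": 0},
])

```text
time_s: 14.15
eef_pos: [0.5136, 0.297, 0.0202]
eef_rot: [[0.984, 0.178, 0.0], [0.178, -0.984, 0.0], [0.0, -0.0, -1.0]]
wrist_force: [0.1, 0.0, -0.6]
gripper_width: 0.0263
grip_force: 69.0
```

>>> arm_command([
  {"tx": 0, "ty": 0, "tz": 0.5, "spin": 0},
  {"tx": 0, "ty": 0, "tz": 0.5, "spin": 0},
  {"tx": 0, "ty": 0, "tz": 0.5, "spin": 0},
])

```text
time_s: 14.45
eef_pos: [0.5136, 0.297, 0.0201]
eef_rot: [[0.984, 0.178, 0.001], [0.178, -0.984, 0.0], [0.001, -0.0, -1.0]]
wrist_force: [-2.3, -0.2, 5.2]
gripper_width: 0.0264
grip_force: 69.3
```

>>> arm_command([
  {"tx": 0, "ty": 0, "tz": 0.5, "spin": 0},
  {"tx": 0, "ty": 0, "tz": 0.5, "spin": 0},
  {"tx": 0, "ty": 0, "tz": 0.5, "spin": 0},
])

```text
time_s: 14.75
eef_pos: [0.5136, 0.297, 0.02]
eef_rot: [[0.984, 0.179, 0.001], [0.179, -0.984, 0.0], [0.001, -0.0, -1.0]]
wrist_force: [-4.2, -1.3, 7.6]
gripper_width: 0.026
grip_force: 69.8
```

Release, lift, and go to chisel 13.

>>> arm_command([
  {"tx": 0, "ty": 0, "tz": -0.5, "spin": 0},
  {"tx": 0, "ty": 0, "tz": -0.5, "spin": 0},
  {"tx": 0, "ty": 0, "tz": -0.5, "spin": 0},
  {"tx": 0, "ty": 0, "tz": -0.5, "spin": 0},
], gripper=0.5, newtons=20)

```text
time_s: 15.15
eef_pos: [0.5134, 0.2968, 0.0192]
eef_rot: [[0.984, 0.178, -0.0], [0.178, -0.984, -0.0], [-0.0, 0.0, -1.0]]
wrist_force: [-0.5, -0.2, 0.4]
gripper_width: 0.0427
grip_force: 0.0
```

>>> arm_command([
  {"tx": 0, "ty": 0, "tz": -10, "spin": 0},
  {"tx": 0, "ty": 0, "tz": -25, "spin": 0},
  {"tx": 0, "ty": 0, "tz": -50, "spin": 0},
  {"tx": 0, "ty": 0, "tz": -80, "spin": 0},
  {"tx": 0, "ty": 0, "tz": -100, "spin": 0},
])

```text
time_s: 15.65
eef_pos: [0.5143, 0.2972, 0.1226]
eef_rot: [[0.984, 0.178, 0.003], [0.178, -0.984, 0.002], [0.003, -0.001, -1.0]]
wrist_force: [1.0, 0.7, -0.1]
gripper_width: 0.0426
grip_force: 0.0
```

```bash
python3 -c "
from h import *
go(slot(OLD,3,.0005),.12,5.35)
p=shot('scene');save(p,'g7.png',(300,60,480,260),3)
"
```

```text
t 15.65 pos [0.5143 0.2972 0.1226] yaw 10.28 w 0.0426 gf 0.0 F [ 1.   0.7 -0.1] j [ 45.  22.   1.   0. -69.  55.]
-> t [-89.3 528.7   1.7] spin 0.0861
```

View pics/g7.png

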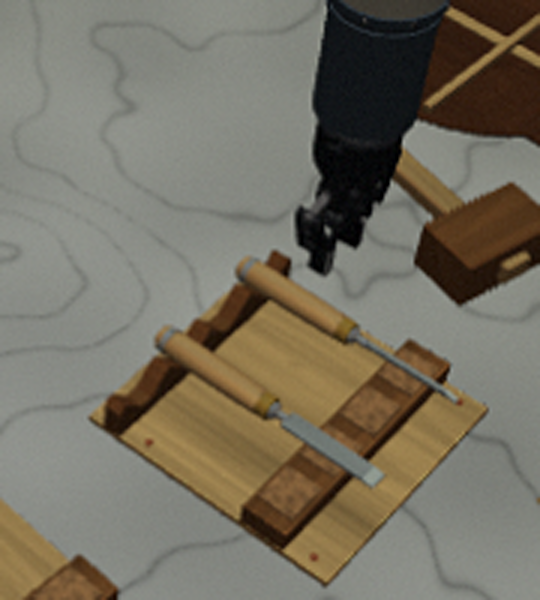

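>>> arm_command([
  {"tx": -7, "ty": 44, "tz": 0, "spin": 0},
  {"tx": -14, "ty": 88, "tz": 0, "spin": 0},
  {"tx": -21, "ty": 132, "tz": 0, "spin": 0},
  {"tx": -28, "ty": 176, "tz": 0, "spin": 0},
  {"tx": -36, "ty": 220, "tz": 0, "spin": 0},
])

```text
time_s: 16.2
eef_pos: [0.5172, 0.0723, 0.1202]
eef_rot: [[0.984, 0.179, 0.001], [0.179, -0.984, 0.0], [0.001, -0.0, -1.0]]
wrist_force: [1.6, 0.2, 0.7]
gripper_width: 0.0431
grip_force: 0.0
```

>>> arm_command([
  {"tx": -7, "ty": 44, "tz": 0, "spin": 0},
  {"tx": -14, "ty": 88, "tz": 0, "spin": 0},
  {"tx": -21, "ty": 132, "tz": 0, "spin": 0},
  {"tx": -28, "ty": 176, "tz": 0, "spin": 0},
  {"tx": -36, "ty": 220, "tz": 0, "spin": 0},
])

```text
time_s: 16.7
eef_pos: [0.521, -0.1508, 0.1203]
eef_rot: [[0.984, 0.178, 0.001], [0.178, -0.984, -0.0], [0.001, 0.0, -1.0]]
wrist_force: [2.0, -0.4, -0.2]
gripper_width: 0.0428
grip_force: 0.0
```

>>> arm_command([
  {"tx": -8, "ty": 40, "tz": 0, "spin": 0.03},
  {"tx": -14, "ty": 72, "tz": 1, "spin": 0.06},
  {"tx": -17, "ty": 88, "tz": 2, "spin": 0.086},
  {"tx": -17.3, "ty": 88.7, "tz": 2, "spin": 0.086},
  {"tx": -17.3, "ty": 88.7, "tz": 2, "spin": 0.086},
])

```text
time_s: 17.2
eef_pos: [0.5198, -0.239, 0.1176]
eef_rot: [[0.996, 0.093, 0.0], [0.093, -0.996, 0.0], [0.0, -0.0, -1.0]]
wrist_force: [0.2, 0.4, -1.2]
gripper_width: 0.0426
grip_force: 0.0
```

```bash
python3 -c "
from h import *
go(slot(OLD,3,.0005),.018,5.35)
"
```

```text
t 17.2 pos [ 0.5198 -0.239   0.1176] yaw 5.33 w 0.0426 gf 0.0 F [ 0.2  0.4 -1.2] j [ -9.  20.  -3.  -0. -67. 104.]
-> t [ 0.9  0.1 99.6] spin -0.0003
```

>>> arm_command([
  {"tx": 0.7, "ty": 0, "tz": 40, "spin": 0},
  {"tx": 0.7, "ty": 0, "tz": 75, "spin": 0},
  {"tx": 0.7, "ty": 0, "tz": 92, "spin": 0},
  {"tx": 0.7, "ty": 0, "tz": 99, "spin": 0},
  {"tx": 0.7, "ty": 0, "tz": 99, "spin": 0},
])

```text
time_s: 17.7
eef_pos: [0.5205, -0.2382, 0.0182]
eef_rot: [[0.996, 0.095, -0.001], [0.095, -0.996, 0.0], [-0.001, -0.0, -1.0]]
wrist_force: [0.3, -0.6, 0.1]
gripper_width: 0.0425
grip_force: 0.0
```

>>> arm_command([
  {"tx": 0, "ty": 0, "tz": 0, "spin": 0},
  {"tx": 0, "ty": 0, "tz": 0, "spin": 0},
  {"tx": 0, "ty": 0, "tz": 0, "spin": 0},
  {"tx": 0, "ty": 0, "tz": 0, "spin": 0},
], gripper=1, newtons=70)

```text
time_s: 18.1
eef_pos: [0.5218, -0.2392, 0.0202]
eef_rot: [[0.996, 0.094, 0.003], [0.094, -0.996, -0.001], [0.003, 0.001, -1.0]]
wrist_force: [-0.3, 2.4, 7.0]
gripper_width: 0.0265
grip_force: 69.1
```

>>> arm_command([
  {"tx": 0, "ty": 0, "tz": -5, "spin": 0},
  {"tx": 0, "ty": 0, "tz": -20, "spin": 0},
  {"tx": 0, "ty": 0, "tz": -45, "spin": 0},
  {"tx": 0, "ty": 0, "tz": -75, "spin": 0},
  {"tx": 0, "ty": 0, "tz": -100, "spin": 0},
])

```text
time_s: 18.6
eef_pos: [0.5203, -0.2394, 0.12]
eef_rot: [[0.996, 0.093, 0.0], [0.093, -0.996, -0.0], [0.0, 0.0, -1.0]]
wrist_force: [1.4, -0.4, -0.2]
gripper_width: 0.0262
grip_force: 68.8
```

```bash
python3 -c "
from h import *
go(slot(NEW,2),.12,10.25)
"
```

```text
t 18.6 pos [ 0.5203 -0.2394  0.12  ] yaw 5.32 w 0.0262 gf 68.8 F [ 1.4 -0.4 -0.2] j [ -9.  20.  -2.   0. -67. 104.]
-> t [ 4.830e+01 -4.699e+02 -1.000e-01] spin -0.086
```

>>> arm_command([
  {"tx": 2, "ty": -20, "tz": 0, "spin": 0},
  {"tx": 6, "ty": -60, "tz": 0, "spin": 0},
  {"tx": 10, "ty": -100, "tz": 0, "spin": 0},
  {"tx": 14, "ty": -140, "tz": 0, "spin": 0},
  {"tx": 18, "ty": -180, "tz": 0, "spin": 0},
])

```text
time_s: 19.1
eef_pos: [0.5211, -0.057, 0.1185]
eef_rot: [[0.996, 0.092, -0.0], [0.092, -0.996, 0.0], [-0.0, -0.0, -1.0]]
wrist_force: [0.4, 0.8, -1.7]
gripper_width: 0.0261
grip_force: 69.0
```

>>> arm_command([
  {"tx": 4, "ty": -40, "tz": 0, "spin": 0},
  {"tx": 8, "ty": -80, "tz": 0, "spin": 0},
  {"tx": 12, "ty": -120, "tz": 0, "spin": 0},
  {"tx": 16, "ty": -160, "tz": 0, "spin": 0},
  {"tx": 20, "ty": -200, "tz": 0, "spin": 0},
])

```text
time_s: 19.6
eef_pos: [0.5224, 0.1441, 0.1186]
eef_rot: [[0.996, 0.093, -0.0], [0.093, -0.996, -0.0], [-0.0, 0.0, -1.0]]
wrist_force: [0.7, 0.9, -2.0]
gripper_width: 0.0259
grip_force: 69.0
```

>>> arm_command([
  {"tx": 3, "ty": -40, "tz": 0, "spin": -0.03},
  {"tx": 7, "ty": -75, "tz": 0, "spin": -0.06},
  {"tx": 10, "ty": -89, "tz": 0, "spin": -0.087},
  {"tx": 10.3, "ty": -91, "tz": 0, "spin": -0.087},
  {"tx": 10.3, "ty": -91, "tz": 0, "spin": -0.087},
])

```text
time_s: 20.1
eef_pos: [0.5246, 0.2337, 0.1182]
eef_rot: [[0.984, 0.179, -0.001], [0.179, -0.984, -0.001], [-0.001, 0.0, -1.0]]
wrist_force: [-0.2, 0.4, -1.6]
gripper_width: 0.0262
grip_force: 69.1
```

>>> arm_command([
  {"tx": 0, "ty": 0, "tz": 0, "spin": 0},
  {"tx": 0, "ty": 0, "tz": 0, "spin": 0},
])

```text
time_s: 20.3
eef_pos: [0.5248, 0.233, 0.1186]
eef_rot: [[0.984, 0.178, -0.0], [0.178, -0.984, -0.0], [-0.0, 0.0, -1.0]]
wrist_force: [0.4, -0.7, -1.9]
gripper_width: 0.0263
grip_force: 69.1
```

```bash
python3 -c "
from h import *
go(slot(NEW,2),.0205,10.25)
"
```

```text
t 20.3 pos [0.5248 0.233  0.1186] yaw 10.23 w 0.0263 gf 69.1 F [ 0.4 -0.7 -1.9] j [ 40.  21.  -2.   0. -67.  61.]
-> t [-0.   0.  98.1] spin -0.0003
```

>>> arm_command([
  {"tx": 0, "ty": 0, "tz": 25, "spin": 0},
  {"tx": 0, "ty": 0, "tz": 55, "spin": 0},
  {"tx": 0, "ty": 0, "tz": 80, "spin": 0},
  {"tx": 0, "ty": 0, "tz": 92, "spin": 0},
  {"tx": 0, "ty": 0, "tz": 95.5, "spin": 0},
])

```text
time_s: 20.8
eef_pos: [0.5243, 0.2332, 0.0219]
eef_rot: [[0.984, 0.178, -0.002], [0.178, -0.984, -0.002], [-0.002, 0.001, -1.0]]
wrist_force: [0.3, 0.3, -0.4]
gripper_width: 0.0263
grip_force: 69.1
```

>>> arm_command([
  {"tx": 0, "ty": 0, "tz": 1, "spin": 0},
  {"tx": 0, "ty": 0, "tz": 2, "spin": 0},
  {"tx": 0, "ty": 0, "tz": 2.5, "spin": 0},
  {"tx": 0, "ty": 0, "tz": 3, "spin": 0},
  {"tx": 0, "ty": 0, "tz": 3, "spin": 0},
])

```text
time_s: 21.3
eef_pos: [0.525, 0.2344, 0.0204]
eef_rot: [[0.984, 0.179, 0.001], [0.179, -0.984, 0.0], [0.001, -0.0, -1.0]]
wrist_force: [0.1, -0.7, -1.1]
gripper_width: 0.0263
grip_force: 69.1
```

>>> arm_command([
  {"tx": 0, "ty": 0, "tz": 0.5, "spin": 0},
  {"tx": 0, "ty": 0, "tz": 0.5, "spin": 0},
  {"tx": 0, "ty": 0, "tz": 0.5, "spin": 0},
])

```text
time_s: 21.6
eef_pos: [0.5251, 0.2344, 0.0201]
eef_rot: [[0.984, 0.18, 0.001], [0.18, -0.984, 0.0], [0.001, -0.0, -1.0]]
wrist_force: [-1.4, 0.2, 5.3]
gripper_width: 0.0261
grip_force: 69.3
```

>>> arm_command([
  {"tx": 0, "ty": 0, "tz": 0, "spin": 0},
  {"tx": 0, "ty": 0, "tz": 0, "spin": 0},
  {"tx": 0, "ty": 0, "tz": 0, "spin": 0},
  {"tx": 0, "ty": 0, "tz": 0, "spin": 0},
], gripper=0.5, newtons=20)

```text
time_s: 22.0
eef_pos: [0.5247, 0.2342, 0.0193]
eef_rot: [[0.984, 0.179, -0.0], [0.179, -0.984, -0.0], [-0.0, 0.0, -1.0]]
wrist_force: [-0.3, 0.7, 0.7]
gripper_width: 0.0427
grip_force: 0.0
```

>>> arm_command([
  {"tx": 0, "ty": 0, "tz": -10, "spin": 0},
  {"tx": 0, "ty": 0, "tz": -25, "spin": 0},
  {"tx": 0, "ty": 0, "tz": -50, "spin": 0},
  {"tx": 0, "ty": 0, "tz": -80, "spin": 0},
  {"tx": 0, "ty": 0, "tz": -100, "spin": 0},
])

```text
time_s: 22.5
eef_pos: [0.5256, 0.2345, 0.1225]
eef_rot: [[0.984, 0.18, 0.003], [0.18, -0.984, 0.001], [0.003, -0.001, -1.0]]
wrist_force: [0.2, 0.4, 0.3]
gripper_width: 0.0426
grip_force: 0.0
```

```bash
python3 -c "
from h import *
go(slot(OLD,4,-.004),.12,5.35)
"
```

```text
t 22.5 pos [0.5256 0.2345 0.1225] yaw 10.34 w 0.0426 gf 0.0 F [0.2 0.4 0.3] j [ 40.  20.  -2.   0. -68.  61.]
-> t [-99.8 528.2   1.8] spin 0.0871
```

>>> arm_command([
  {"tx": -8, "ty": 44, "tz": 0, "spin": 0},
  {"tx": -16, "ty": 88, "tz": 0, "spin": 0},
  {"tx": -24, "ty": 132, "tz": 0, "spin": 0},
  {"tx": -32, "ty": 176, "tz": 0, "spin": 0},
  {"tx": -40, "ty": 220, "tz": 0, "spin": 0},
])

```text
time_s: 23.0
eef_pos: [0.5248, 0.009, 0.1205]
eef_rot: [[0.984, 0.18, 0.001], [0.18, -0.984, 0.0], [0.001, 0.0, -1.0]]
wrist_force: [0.8, 0.4, 0.2]
gripper_width: 0.0422
grip_force: 0.0
```

>>> arm_command([
  {"tx": -8, "ty": 44, "tz": 0, "spin": 0},
  {"tx": -16, "ty": 88, "tz": 0, "spin": 0},
  {"tx": -24, "ty": 132, "tz": 0, "spin": 0},
  {"tx": -32, "ty": 176, "tz": 0, "spin": 0},
  {"tx": -40, "ty": 220, "tz": 0, "spin": 0},
])

```text
time_s: 23.5
eef_pos: [0.5249, -0.2149, 0.1205]
eef_rot: [[0.984, 0.179, 0.001], [0.179, -0.984, -0.0], [0.001, 0.001, -1.0]]
wrist_force: [1.5, -0.0, 0.4]
gripper_width: 0.0428
grip_force: 0.0
```

>>> arm_command([
  {"tx": -8, "ty": 40, "tz": 0, "spin": 0.03},
  {"tx": -15, "ty": 72, "tz": 1, "spin": 0.06},
  {"tx": -19, "ty": 88, "tz": 2, "spin": 0.087},
  {"tx": -19.3, "ty": 88.2, "tz": 2, "spin": 0.087},
  {"tx": -19.3, "ty": 88.2, "tz": 2, "spin": 0.087},
])

```text
time_s: 24.0
eef_pos: [0.5217, -0.3028, 0.1177]
eef_rot: [[0.996, 0.093, 0.0], [0.093, -0.996, 0.0], [0.0, -0.0, -1.0]]
wrist_force: [-0.3, 0.1, 0.4]
gripper_width: 0.0426
grip_force: 0.0
```

```bash
python3 -c "
from h import *
go(slot(OLD,4,-.004),.018,5.35)
"
```

```text
t 24.0 pos [ 0.5217 -0.3028  0.1177] yaw 5.34 w 0.0426 gf 0.0 F [-0.3  0.1  0.4] j [-15.  24.   3.  -0. -69. 111.]
-> t [ 0.5  0.3 99.7] spin -0.0002
```

>>> arm_command([
  {"tx": 0.3, "ty": 0, "tz": 40, "spin": 0},
  {"tx": 0.3, "ty": 0, "tz": 75, "spin": 0},
  {"tx": 0.3, "ty": 0, "tz": 92, "spin": 0},
  {"tx": 0.3, "ty": 0, "tz": 99, "spin": 0},
  {"tx": 0.3, "ty": 0, "tz": 99, "spin": 0},
])

```text
time_s: 24.5
eef_pos: [0.5221, -0.3021, 0.0183]
eef_rot: [[0.996, 0.095, -0.001], [0.095, -0.996, 0.0], [-0.001, -0.0, -1.0]]
wrist_force: [-0.1, 0.3, 0.6]
gripper_width: 0.0426
grip_force: 0.0
```

>>> arm_command([
  {"tx": 0, "ty": 0, "tz": 0, "spin": 0},
  {"tx": 0, "ty": 0, "tz": 0, "spin": 0},
  {"tx": 0, "ty": 0, "tz": 0, "spin": 0},
  {"tx": 0, "ty": 0, "tz": 0, "spin": 0},
], gripper=1, newtons=80)

```text
time_s: 24.9
eef_pos: [0.5233, -0.3033, 0.0203]
eef_rot: [[0.996, 0.094, 0.003], [0.094, -0.996, -0.001], [0.003, 0.001, -1.0]]
wrist_force: [0.3, 2.5, 7.1]
gripper_width: 0.026
grip_force: 78.9
```

>>> arm_command([
  {"tx": 0, "ty": 0, "tz": -5, "spin": 0},
  {"tx": 0, "ty": 0, "tz": -20, "spin": 0},
  {"tx": 0, "ty": 0, "tz": -45, "spin": 0},
  {"tx": 0, "ty": 0, "tz": -75, "spin": 0},
  {"tx": 0, "ty": 0, "tz": -100, "spin": 0},
])

```text
time_s: 25.4
eef_pos: [0.5217, -0.3033, 0.1199]
eef_rot: [[0.996, 0.093, -0.0], [0.093, -0.996, -0.0], [-0.0, 0.0, -1.0]]
wrist_force: [0.1, 0.4, -1.2]
gripper_width: 0.0258
grip_force: 78.7
```

```bash
python3 -c "
from h import *
go(slot(NEW,4),.12,10.25)
"
```

```text
t 25.4 pos [ 0.5217 -0.3033  0.1199] yaw 5.32 w 0.0258 gf 78.7 F [ 0.1  0.4 -1.2] j [-15.  24.   3.   0. -69. 111.]
-> t [ 6.380e+01 -4.062e+02 -1.000e-01] spin -0.086
```

>>> arm_command([
  {"tx": 3, "ty": -20, "tz": 0, "spin": 0},
  {"tx": 9, "ty": -60, "tz": 0, "spin": 0},
  {"tx": 16, "ty": -100, "tz": 0, "spin": 0},
  {"tx": 22, "ty": -140, "tz": 0, "spin": 0},
  {"tx": 28, "ty": -180, "tz": 0, "spin": 0},
])

```text
time_s: 25.9
eef_pos: [0.5326, -0.1199, 0.1184]
eef_rot: [[0.996, 0.092, -0.001], [0.092, -0.996, 0.0], [-0.001, -0.0, -1.0]]
wrist_force: [0.8, 0.2, -2.0]
gripper_width: 0.0261
grip_force: 78.9
```

>>> arm_command([
  {"tx": 6, "ty": -38, "tz": 0, "spin": 0},
  {"tx": 12, "ty": -72, "tz": 0, "spin": 0},
  {"tx": 17, "ty": -104, "tz": 0, "spin": 0},
  {"tx": 21, "ty": -134, "tz": 0, "spin": 0},
  {"tx": 25, "ty": -160, "tz": 0, "spin": 0},
])

```text
time_s: 26.4
eef_pos: [0.5426, 0.0417, 0.1184]
eef_rot: [[0.996, 0.093, -0.001], [0.093, -0.996, 0.0], [-0.001, -0.0, -1.0]]
wrist_force: [0.6, -0.5, -2.0]
gripper_width: 0.0262
grip_force: 78.9
```

>>> arm_command([
  {"tx": 4, "ty": -26, "tz": 0, "spin": -0.03},
  {"tx": 8, "ty": -50, "tz": 0, "spin": -0.06},
  {"tx": 10, "ty": -64, "tz": 0, "spin": -0.087},
  {"tx": 10.8, "ty": -67, "tz": 0, "spin": -0.087},
  {"tx": 10.8, "ty": -67, "tz": 0, "spin": -0.087},
])

```text
time_s: 26.9
eef_pos: [0.5475, 0.1079, 0.1183]
eef_rot: [[0.984, 0.179, -0.001], [0.179, -0.984, -0.0], [-0.001, 0.0, -1.0]]
wrist_force: [-1.0, -0.5, -2.9]
gripper_width: 0.0259
grip_force: 78.9
```

>>> arm_command([
  {"tx": 0, "ty": 0, "tz": 0, "spin": 0},
  {"tx": 0, "ty": 0, "tz": 0, "spin": 0},
])

```text
time_s: 27.1
eef_pos: [0.5476, 0.1071, 0.1185]
eef_rot: [[0.984, 0.178, -0.0], [0.178, -0.984, -0.0], [-0.0, 0.0, -1.0]]
wrist_force: [0.2, -0.0, -2.2]
gripper_width: 0.0258
grip_force: 78.9
```

```bash
python3 -c "
from h import *
go(slot(NEW,4),.0205,10.25)
"
```

```text
t 27.1 pos [0.5476 0.1071 0.1185] yaw 10.25 w 0.0258 gf 78.9 F [ 0.2 -0.  -2.2] j [ 27.  19.  -5.   0. -66.  73.]
-> t [-0.  0. 98.] spin 0.0
```

>>> arm_command([
  {"tx": 0, "ty": 0, "tz": 25, "spin": 0},
  {"tx": 0, "ty": 0, "tz": 55, "spin": 0},
  {"tx": 0, "ty": 0, "tz": 80, "spin": 0},
  {"tx": 0, "ty": 0, "tz": 92, "spin": 0},
  {"tx": 0, "ty": 0, "tz": 95.5, "spin": 0},
])

```text
time_s: 27.6
eef_pos: [0.547, 0.1072, 0.0219]
eef_rot: [[0.984, 0.179, -0.002], [0.179, -0.984, -0.001], [-0.002, 0.001, -1.0]]
wrist_force: [0.7, 0.2, -1.5]
gripper_width: 0.026
grip_force: 78.9
```

>>> arm_command([
  {"tx": 0, "ty": 0, "tz": 1, "spin": 0},
  {"tx": 0, "ty": 0, "tz": 2, "spin": 0},
  {"tx": 0, "ty": 0, "tz": 2.5, "spin": 0},
  {"tx": 0, "ty": 0, "tz": 3, "spin": 0},
  {"tx": 0, "ty": 0, "tz": 3, "spin": 0},
])

```text
time_s: 28.1
eef_pos: [0.5482, 0.1082, 0.0206]
eef_rot: [[0.984, 0.179, 0.001], [0.179, -0.984, 0.001], [0.001, -0.0, -1.0]]
wrist_force: [0.2, -0.3, -1.5]
gripper_width: 0.0263
grip_force: 78.9
```

>>> arm_command([
  {"tx": 0, "ty": 0, "tz": 0.5, "spin": 0},
  {"tx": 0, "ty": 0, "tz": 0.5, "spin": 0},
  {"tx": 0, "ty": 0, "tz": 0.5, "spin": 0},
])

```text
time_s: 28.4
eef_pos: [0.5482, 0.1082, 0.0203]
eef_rot: [[0.984, 0.18, 0.001], [0.18, -0.984, 0.0], [0.001, -0.0, -1.0]]
wrist_force: [-2.3, 0.9, 4.9]
gripper_width: 0.026
grip_force: 79.5
```

>>> arm_command([
  {"tx": 0, "ty": 0, "tz": 0, "spin": 0},
  {"tx": 0, "ty": 0, "tz": 0, "spin": 0},
  {"tx": 0, "ty": 0, "tz": 0, "spin": 0},
  {"tx": 0, "ty": 0, "tz": 0, "spin": 0},
], gripper=0.5, newtons=20)

```text
time_s: 28.8
eef_pos: [0.5476, 0.1079, 0.0192]
eef_rot: [[0.984, 0.179, -0.0], [0.179, -0.984, -0.0], [-0.0, 0.0, -1.0]]
wrist_force: [-0.1, 0.6, -1.1]
gripper_width: 0.0427
grip_force: 0.0
```

>>> arm_command([
  {"tx": 0, "ty": 0, "tz": -10, "spin": 0},
  {"tx": 0, "ty": 0, "tz": -25, "spin": 0},
  {"tx": 0, "ty": 0, "tz": -60, "spin": 0},
  {"tx": 0, "ty": 0, "tz": -100, "spin": 0},
  {"tx": 0, "ty": 0, "tz": -140, "spin": 0},
])

```text
time_s: 29.3
eef_pos: [0.5475, 0.1078, 0.1617]
eef_rot: [[0.984, 0.179, 0.0], [0.179, -0.984, -0.0], [0.0, 0.0, -1.0]]
wrist_force: [1.1, 0.4, -0.2]
gripper_width: 0.0428
grip_force: 0.0
```

>>> arm_command([
  {"tx": 0, "ty": 40, "tz": 0, "spin": 0},
  {"tx": 0, "ty": 80, "tz": 0, "spin": 0},
  {"tx": 0, "ty": 120, "tz": 0, "spin": 0},
  {"tx": 0, "ty": 160, "tz": 0, "spin": 0},
  {"tx": 0, "ty": 180, "tz": 0, "spin": 0},
])

```text
time_s: 29.8
eef_pos: [0.5801, -0.072, 0.1603]
eef_rot: [[0.984, 0.177, 0.001], [0.177, -0.984, -0.001], [0.001, 0.001, -1.0]]
wrist_force: [0.6, 0.2, -0.3]
gripper_width: 0.0426
grip_force: 0.0
```

```bash
python3 -c "
from h import *
p=shot('scene');save(p,'g8.png',(310,120,480,260),4.2)
im=cv2.cvtColor(p['img'],cv2.COLOR_RGB2HSV).astype(np.float32)
xs=np.r_[np.arange(-.107,-.086,.003),np.arange(.149,.17,.003)]
for i in range(1,5):
    q=np.array([pix(p,[*slot(NEW,i,x),.041]) for x in xs],np.float32)
    print(i,cv2.remap(im[:,:,1],q[:,0].copy(),q[:,1].copy(),1).ravel().astype(int).tolist())
p=shot('top');save(p,'t8.png',(200,130,455,250),3.1)
"
```

```text
1 [14, 39, 110, 96, 39, 15, 90, 132, 17, 29, 35, 43, 86, 160, 146, 130]
2 [13, 57, 127, 99, 38, 31, 90, 128, 14, 16, 16, 18, 44, 107, 128, 126]
3 [18, 74, 127, 56, 22, 49, 119, 135, 17, 15, 17, 19, 75, 125, 125, 124]
4 [124, 107, 65, 204, 86, 47, 40, 76, 16, 17, 15, 16, 31, 112, 131, 126]
```

View pics/g8.png

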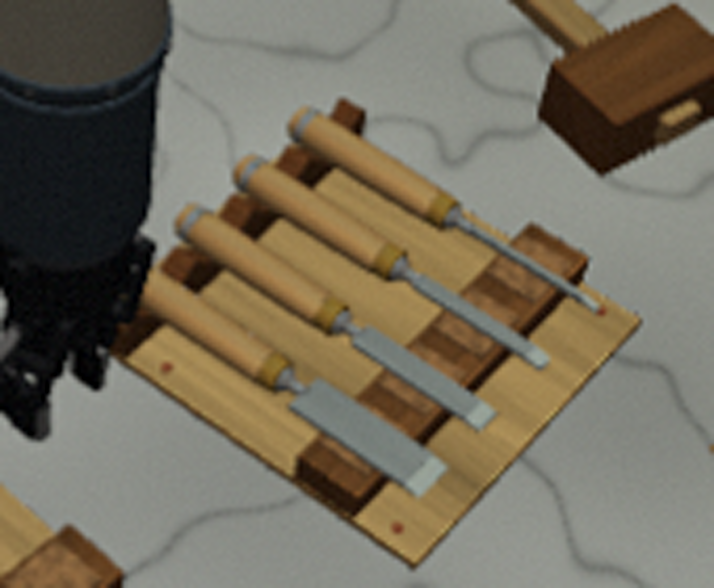

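View pics/t8.png

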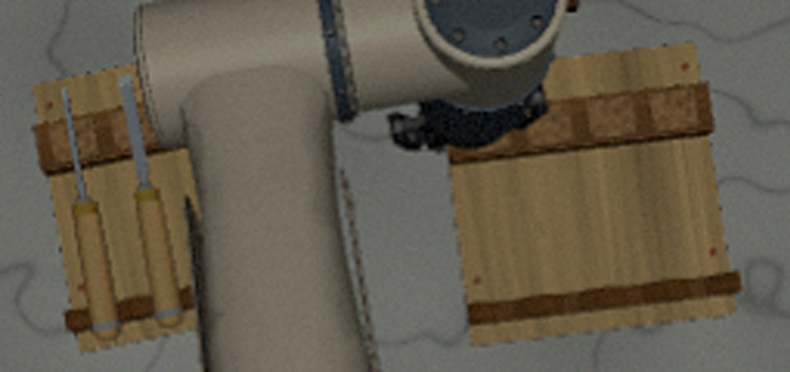

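All four chisels lie in order, level and centred on their pads, and the gripper is clear of everything.

```bash
python3 -c "
from cell import ctrl
print(ctrl.finish_job())"
```

```text
the job is handed in; nothing more can be done
None
```

All four chisels lie in the new rest in order of blade width (6, 13, 20 and 32 mm, left to right), the mallet and plane were not touched, and the job was handed in at about 30 s.

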